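# Load the resin curing cradle and set its lamps

### The arm

A 6-joint arm with a two-finger parallel gripper is mounted at the origin on the work surface. World frame = base frame: x ahead of the robot, y to its left, z up, the work surface at z = 0. Lengths are in m, angles in rad, forces in N, time in s.
With the tool pointing down it reaches from about 0.35 to 0.725 m from the base axis. Payload 6 kg.
Tool frame: the origin (TCP) lies at the centre of the arm's flange, where the gripper is bolted on; the fingertips stand 173 mm ahead of it and the grasp point (between the pads) lies manip.tcp_to_grasp ahead of it (manip.tcp_to_grasp is the distance from the TCP to the grasp point, in m); z points along the fingers, y is the line along which they close (so a half turn about z gives the same grasp; the last joint's range is limited). The gripper opens to 85 mm and grips with 20 to 120 N. Pads are 22 mm wide; open, the fingers measure 114 mm over their backs; the gripper's body (76 mm by 85 mm) begins 54 mm behind the grasp point. The pads swing forward as they close: fully open they stand 13 mm farther back than shut.
Start: joints at [1.564, 0.04, 0.085, 0, -1.615, -0.334], TCP at [0.201, 0.565, 0.405] pointing down, gripper open.
Joint ranges: [-2.56, 2.56], [-1.29, 2.01], [-1.08, 1.49], [-3.29, 1.98], [-2.81, -0.18], [-2.99, 2.99]. Speed limits (rad/s): [2.57, 2.57, 3.01, 3.14, 3.14, 3.14].

### API

Orientations are given as a rotation vector (axis times angle).
In Python, from station import manip gives the robot as it stands. The module is installed in compiled form; this text tells all that it offers.
- The arm moves only by the tool servo_tool, never from a script. Its argument "motion" is one flat list of numbers, 7 for each row, row after row: the shift along the world's x, y, z each as a share of 250 mm, from -1 to 1, then the turn, a rotation vector about the world's x, y, z each as a share of 120 degrees, from -1 to 1, then the opening, from 0 (shut) to 1 (fully open). A call has 1 to 10 rows; each row is the pose to reach, as a shift and turn from the pose commanded when the call began; what a row does not reach only later rows make up. A row lasts 1/12 s, in which the tool goes at most 41.7 mm and 7.16 degrees, less where a joint would pass 70% of its speed; a pose out of reach is approached as far as the arm can. A call with a number of a shift or a turn outside -1 to 1 is refused whole. A call with a gripper value outside its range is refused whole. The fingers move at their own pace and stop on an object; the grip force is fixed at half the most. Time passes only in rows, so rows that repeat a pose let the fingers close. It gives the time, the measured TCP pose, the force, the opening and the grip force at its end, in the units of the state.
- manip.get_state(): the state, without advancing time (a new reading comes with each control period).
- manip.camera(name): name is "scene" or "side" or "wrist"; returns (picture, depth): 420x560x3 uint8, red, green, blue; 420x560 float32, m along the optical axis (not along the pixel's ray), 0 where there is no reading.
- manip.calibration(name): a dict with "camera_matrix" (3x3 intrinsics, pixels), "T" (4x4, takes a point from camera to world coordinates); the wrist camera has in their place "hand_eye" (4x4, takes a point from camera to tool coordinates, whose origin is the TCP and whose axes are the flange's). Camera axes: x right, y down, z forward; pixel columns grow to the right and rows downward; lengths in m; the calibration is good to about 2 mm. A picture is of the moment at which its call begins: read the wrist's pose just before it. calibration takes no time and is no camera call.
- manip.sign_off(): hands the job in; it is judged then, once.
Trained networks look in the newest picture that a camera, given by its name, has taken for a name from the list of things; names that differ only in an ending like _2 or _b are one class to them, and where a whole thing is asked for, a point or a joint stands for the part that bears it (a point fixed in the world has none). Each returns a list of dicts, best first, with "p" (0 to 1); they miss things now and then, are a little off and sometimes report something else, mostly with a low value. They report only what shows in the picture. A call takes as long as a camera call. They do not tell look-alikes from the thing itself.
- manip.trace(target, camera): "region" (420x560 bool, what is visible of it) and "extent" ([left, top, width, height] in pixels, round what is visible of it).
The state is a dict: "time_s": time; "joint_positions": joint angles; "joint_vel": joint speeds; "tau": joint torques, N m; "position": TCP position; "eef_rot": TCP orientation; "force": force on the tool from outside, world axes, zero at the start; "wrist_torque": the same for the moment, N m; "gripper_width": finger opening in m; "gripper_force": force on a finger pad.
Only numpy, scipy, OpenCV 4.12 (cv2) and the standard library are available. Lean on these libraries where they do the work, as an engineer would, in place of code of your own. Each camera call takes 0.05 s, during which the arm holds its last target. There are 200 camera calls.

### The job

Switch the curing lamps off first by swinging the dimmer lever to its red mark; then put every black trial print from the cradle into the red scrap bin and stand every white print upright in a pocket of its own in the cradle. With the lamps still off, lower the orange shield over the two locating pins, keeping hold of it until it rests flush on both rails, let go, and finally set the dimmer lever straight up at the green half-power mark, without pushing the other things on the bench about.

Things in the scene. Friction and masses are not known exactly. Their poses are not given: they have to be found in the camera images.
- cradle: Fixed curing cradle: aluminium deck 124 (x) x 160 (y) x 12 mm with four round pockets, white end rails (110 x 20 mm, tops 52 mm above the bench) at y = -70 and +70, a steel pin on each rail's middle, blue lamp strips on its open sides. Origin: centre of the underside; z up. Grip a print in a pocket with the fingers closing along cradle x; along y the rails are in the way.
- well0 (a point): Centre of the floor of pocket 0 in the cradle, 6 mm above the bench. Pocket: 48 mm across, 6 mm deep. Pocket centres lie at x = -31 or +31, y = -26 or +26 mm in the cradle.
- well1 (a point): Centre of the floor of pocket 1 in the cradle, 6 mm above the bench. Pocket: 48 mm across, 6 mm deep. Pocket centres lie at x = -31 or +31, y = -26 or +26 mm in the cradle.
- well2 (a point): Centre of the floor of pocket 2 in the cradle, 6 mm above the bench. Pocket: 48 mm across, 6 mm deep. Pocket centres lie at x = -31 or +31, y = -26 or +26 mm in the cradle.
- well3 (a point): Centre of the floor of pocket 3 in the cradle, 6 mm above the bench. Pocket: 48 mm across, 6 mm deep. Pocket centres lie at x = -31 or +31, y = -26 or +26 mm in the cradle.
- seat (a point): Point in the cradle midway between the two pins, at the height of the rail tops (52 mm above the bench), axes as the cradle's. The shield's origin comes here when it is fully down.
- pin0 (a point): Tip of the steel locating pin at cradle y = -70 mm. Pin: 10 mm across, standing 24 mm above the rail, the top 7 mm tapered to 4.4 mm across.
- pin1 (a point): Tip of the other, equal pin at cradle y = +70 mm.
- shield: Orange light shield, loose, about 0.22 kg: flat plate 110 (x) x 164 (y) x 8 mm with two 13 mm through holes at y = -70 and +70 mm, and an upright black grip fin on its middle, 16 mm thick (x), 60 mm long (y), 30 mm high. Origin: centre of the plate's underside; z up. It fits either way round.
- print0: White resin print, loose, about 40 g: a disc foot 44 mm across and 10 mm high with a round stem 22 mm across on it, 40 mm high in all. Origin: centre of the foot's underside; z runs up the stem. Round, so its yaw means nothing. Starts upright on the bench; may be absent (None).
- print1: White resin print, loose, about 40 g: a disc foot 44 mm across and 10 mm high with a round stem 22 mm across on it, 40 mm high in all. Origin: centre of the foot's underside; z runs up the stem. Round, so its yaw means nothing. Starts upright on the bench; may be absent (None).
- print2: White resin print, loose, about 40 g: a disc foot 44 mm across and 10 mm high with a round stem 22 mm across on it, 40 mm high in all. Origin: centre of the foot's underside; z runs up the stem. Round, so its yaw means nothing. Starts upright on the bench; may be absent (None).
- print3: White resin print, loose, about 40 g: a disc foot 44 mm across and 10 mm high with a round stem 22 mm across on it, 40 mm high in all. Origin: centre of the foot's underside; z runs up the stem. Round, so its yaw means nothing. Starts upright on the bench; may be absent (None).
- trial0: Black trial print of the same shape, size and weight as the white ones; starts in a pocket of the cradle; may be absent (None). Origin: centre of the foot's underside; z runs up the stem. Round, so its yaw means nothing.
- trial1: Black trial print of the same shape, size and weight as the white ones; starts in a pocket of the cradle; may be absent (None). Origin: centre of the foot's underside; z runs up the stem. Round, so its yaw means nothing.
- scrap: Open red scrap bin, fixed, 120 (x) x 130 (y) x 50 mm outside, walls 4 mm, floor 4 mm thick. Origin: centre of the underside; z up.
- dimmer_box: White dimmer box of the lamps, fixed, 100 (x) x 60 (y) x 50 mm. Origin: centre of the underside. The lever on top swings in its x-z plane. Grey scale discs of 45 mm radius beside the lever have a red (off, to -x), a green (half power, straight up) and a yellow mark (full, to +x).
- dimmer (a joint): Angle of the dimmer lever in rad: 0 at the red off mark (end stop, leaning 0.6 rad from upright to the box's -x), 0.6 straight up at the green half-power mark, 1.2 at the yellow full mark (end stop, leaning to +x). It moves stiffly, with about 1 N at the grip, and stays where it is left.
- dimmer_tip (a point): Centre of the lever's black crosswise grip, a cylinder 18 mm across and 24 mm long along the box's y, 90 mm from the hinge.
- dimmer_hinge (a point): Hinge of the lever, 55 mm above the underside of the dimmer box; the axis runs along the box's y.
- tub: Bystander: clear tub with a white lid, 56 mm across, 55 mm high. Origin: centre of its underside.
- beaker: Bystander: small glass beaker, 48 mm across, 50 mm high. Origin: centre of its underside.
- scraper: Bystander: red-handled scraper, 180 mm long, lying along its x. Origin: on the bench below its middle.
- mouse: Bystander: black computer mouse, 105 x 60 x 30 mm. Origin: centre of its underside.
Mind the look-alikes: they are no part of the job. What is shaped like the trial1 but purple is not meant.

How it is judged:
By the outcome, as a careful person would: the job done as asked, in the order asked, and still so for the second after the job is handed in, with the robot touching nothing.
Of trial0, trial1 only 1 to 2 are there at a start; the rules pass over those that are not, and their reading is None.
Of print0, print1, print2, print3 only 2 to 4 are there at a start; the rules pass over those that are not, and their reading is None.
At some moment in a run one of print0, print1, print2, print3, shield may be knocked a few centimetres aside while the robot is not near it.
Once in a run the grip may slacken for a moment while it holds something.
It also fails if it takes over 210 s, if anything falls off the work surface, if the arm or the gripper's body presses on something with over 40 N, if the wrist force passes 120 N, or if a joint passes its speed limit or range.

## Working session

There is one attempt and no reset: what is moved stays moved. The work goes in short steps, Python scripts to look and compute and a tool call to move; the robot and the scene stay as the last step left them, time stands still between calls to the robot, and variables do not carry over. Pictures are saved under pics/ and viewed, at most 14 in all, crops included, and the job is handed in when it is done.

Besides the shell and the picture viewer there is one more tool, called after "Call:" as a command line: name --argument value ..., lists and objects as JSON in quotes. servo_tool: Moves the arm, as the interface text tells. Shift numbers are shares of 250 mm and turn numbers shares of 120 degrees, none past 1 either way. Its arguments: {"type":"object","properties":{"motion":{"type":"array","items":{"type":"number"}}},"required":["motion"]}

```bash
mkdir -p pics
cat > h.py <<'E'
import numpy as np, cv2
from station import manip
from scipy.spatial.transform import Rotation as R
def shot(n, save=None):
    s=manip.get_state(); p,d=manip.camera(n); c=manip.calibration(n); K=np.array(c["camera_matrix"])
    if n=="wrist":
        T=np.eye(4);T[:3,:3]=R.from_rotvec(s["eef_rot"]).as_matrix();T[:3,3]=s["position"];T=T@np.array(c["hand_eye"])
    else: T=np.array(c["T"])
    if save: cv2.imwrite("pics/"+save,p[:,:,::-1])
    v,u=np.mgrid[:420,:560]
    P=np.stack([(u-K[0,2])/K[0,0]*d,(v-K[1,2])/K[1,1]*d,d],-1)
    W=P@T[:3,:3].T+T[:3,3]; W[d==0]=np.nan
    return p,d,W,K,T
E
python3 - <<'E'
from h import *
print(manip.get_state(), manip.tcp_to_grasp)
for n in("scene","side","wrist"):
    p,d,W,K,T=shot(n,n+"0.png"); np.savez(n+"0.npz",p=p,W=W,K=K,T=T); print(n,T[:3,3].round(3),K[0,0])
    for t in("cradle","shield","print0","trial0","scrap","dimmer_box","dimmer"):
        for r in manip.trace(t,n):
            m=r["region"]; print(t,round(r["p"],2),r["extent"],np.nanmedian(W[m],0).round(3))
E
```

```text
{'time_s': 0.0, 'joint_positions': array([ 1.56369623e+00,  4.08183260e-02,  8.38314321e-02, -4.83132916e-04,
       -1.61551419e+00, -3.33698096e-01]), 'joint_vel': array([ 8.90362816e-04, -6.01763289e-04,  1.79137148e-03,  7.47845383e-05,
       -1.02728618e-04,  2.16002499e-03]), 'tau': array([ 1.33164758e-03, -3.68204176e+01,  3.47408903e+01,  6.93180576e+00,
       -5.36032225e-03, -2.66336265e-06]), 'position': array([0.20043647, 0.56550834, 0.40368244]), 'eef_rot': array([ 3.09436407e+00, -5.32406376e-01, -3.12565207e-04]), 'force': array([ 0.38320401, -0.43280353,  0.67498722]), 'wrist_torque': array([ 0.01423324,  0.02438491, -0.02985152]), 'gripper_force': 0.0, 'gripper_width': 0.08571519253301071} 0.1547
scene [ 1.179 -0.9    0.778] 394.3954506248564
cradle 0.92 [245.4, 196.9, 53.7, 42.6] [ 0.499 -0.031  0.02 ]
shield 0.8 [218.3, 259.1, 61.2, 46.7] [ 0.61  -0.302  0.008]
shield 0.42 [241.1, 192.6, 56.3, 48.5] [ 0.498 -0.033  0.02 ]
print0 0.67 [204.1, 250.7, 12.3, 17.5] [ 0.456 -0.296  0.012]
print0 0.53 [189.8, 245.0, 10.9, 14.9] [ 0.401 -0.298  0.011]
print0 0.48 [216.5,
[... 714 characters left out ...]
0.7, 318.5, 17.3, 19.4] [ 0.389 -0.3    0.012]
print0 0.64 [266.4, 287.4, 21.3, 18.6] [ 0.395 -0.2    0.012]
print0 0.51 [293.0, 287.3, 19.8, 18.8] [ 0.449 -0.23   0.012]
trial0 0.54 [266.9, 212.6, 15.4, 20.1] [ 0.514 -0.01   0.019]
trial0 0.51 [214.7, 200.1, 17.0, 18.4] [0.429 0.121 0.013]
scrap 0.81 [234.8, 136.1, 54.7, 47.1] [0.627 0.242 0.02 ]
dimmer_box 0.7 [176.9, 126.2, 36.7, 51.2] [0.456 0.314 0.061]
dimmer_box 0.6 [173.3, 197.9, 19.6, 18.8] [0.342 0.179 0.035]
dimmer_box 0.52 [225.6, 113.9, 45.6, 25.0] [0.715 0.406 0.005]
dimmer 0.54 [201.2, 124.8, 5.4, 21.1] [0.496 0.324 0.126]
dimmer 0.29 [236.6, 201.1, 72.7, 69.7] [ 0.479 -0.035  0.014]
wrist [0.269 0.542 0.375] 302.5544662147968
```

Run:
```python
import cv2
a=cv2.imread("pics/scene0.png")[140:320,170:400]; cv2.imwrite("pics/a.png",cv2.resize(a,None,fx=3.3,fy=3.3,interpolation=2))
a=cv2.imread("pics/side0.png")[90:350,150:430]; cv2.imwrite("pics/b.png",cv2.resize(a,None,fx=2.3,fy=2.3,interpolation=2))
```

```text
(no output)
```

View pics/a.png

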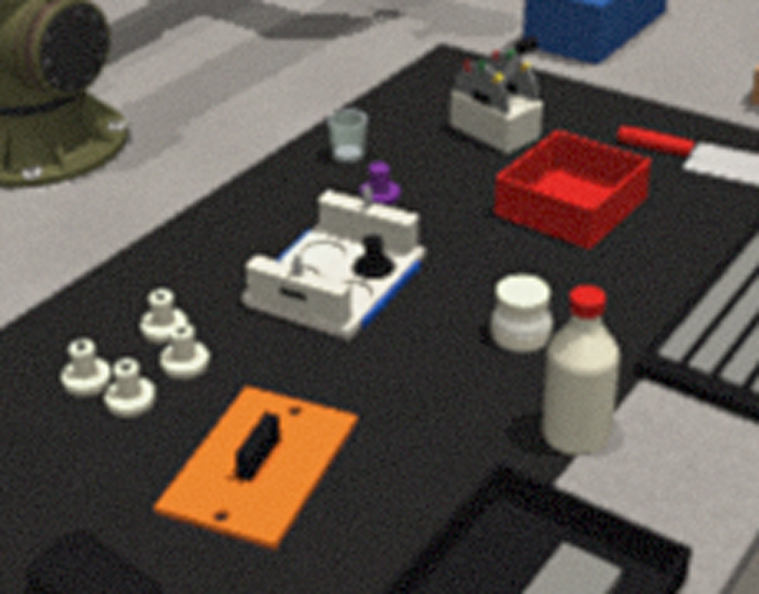

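View pics/b.png

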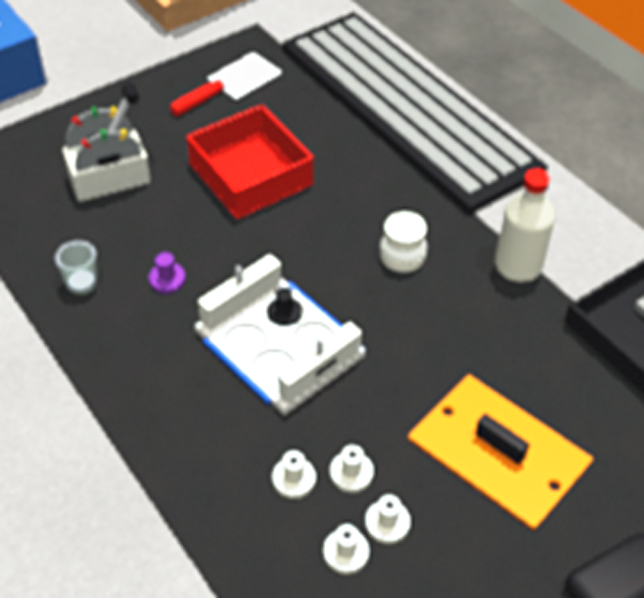

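The views show one black trial in the cradle's +x,+y pocket, four white prints and the shield flat at negative y. The lever leans to yellow, and there is a purple look-alike beyond the cradle. I'll measure these next.

```bash
cat >> h.py <<'E'
def sel(W,zlo,zhi,c,r):
    return (W[...,2]>zlo)&(W[...,2]<zhi)&(np.hypot(W[...,0]-c[0],W[...,1]-c[1])<r)
def rect(W,m):
    q=W[m][:,:2].astype(np.float32); (c,s,a)=cv2.minAreaRect(q*1000); return len(q),np.round(c,1),np.round(s,1),round(a,1)
def rep(p,W,prints,cradle=None,shield=None,scrap=None,box=None,trial=None):
    for c in prints:
        m=sel(W,.033,.046,c,.03); print("print",m.sum(),np.nanmean(W[m],0).round(4) if m.sum() else None)
    if trial is not None:
        g=p.max(-1)<80; m=sel(W,.028,.055,trial,.03)&g; print("trial",m.sum(),np.nanmean(W[m],0).round(4))
    if cradle is not None: print("rails",rect(W,sel(W,.046,.058,cradle,.12)))
    if shield is not None:
        i=p.astype(int); m=(i[...,0]>150)&(i[...,2]<90)&(i[...,0]-i[...,2]>110)&sel(W,-.01,.13,shield,.13); print("shield",rect(W,m),np.nanmedian(W[m],0).round(4)); m=sel(W,.028,.05,shield,.05); print("fin",rect(W,m) if m.sum()>4 else 0)
    if scrap is not None: print("scrap",rect(W,sel(W,.043,.058,scrap,.11)))
    if box is not None:
        print("box",rect(W,sel(W,.045,.056,box,.09)))
        m=sel(W,.12,.16,box,.12);
        if m.sum():print("lever hi",m.sum(),np.nanmean(W[m],0).round(4),np.nanmax(W[m],0).round(4))
E
python3 - <<'E'
from h import *
for n in("scene","side"):
    z=np.load(n+"0.npz");p,W=z["p"],z["W"]
    rep(p,W,[(.444,-.298),(.389,-.300),(.395,-.2),(.449,-.23)],(.49,-.035),(.60,-.3),(.625,.243),(.467,.315),(.52,-.01))
    m=sel(W,-.01,.2,(.467,.315),.1); g=p.astype(int); black=m&(p.max(-1)<60)&(W[...,2]>.1); print("grip",black.sum(),np.nanmean(W[black],0) if black.sum() else 0)
    for nm,k in (("red",(g[...,0]>140)&(g[...,1]<90)&(g[...,2]<90)),("green",(g[...,1]-g[...,0]>40)),("yel",(g[...,0]>140)&(g[...,1]>120)&(g[...,2]<90))):
        q=W[m&k&(W[...,2]>.06)]; print(nm,q.round(3).tolist()[:12])
E
```

```text
print 40 [ 0.4512 -0.2922  0.0388]
print 35 [ 0.3957 -0.2938  0.0384]
print 31 [ 0.4006 -0.1944  0.0387]
print 35 [ 0.4552 -0.2231  0.0386]
trial 38 [ 0.5205 -0.0056  0.0408]
rails (280, array([491. , -30.6]), array([109. , 165.3]), 6.4)
shield (1441, array([ 599.6, -287. ]), array([118.2, 172.5]), 12.6) [ 0.6109 -0.3023  0.0081]
fin (110, array([ 603.5, -290.9]), array([17. , 60.5]), 11.9)
scrap (198, array([621.7, 233.5]), array([138.8, 122.1]), 88.3)
box (104, array([461.7, 333. ]), array([ 62.4, 101.4]), 78.3)
lever hi 31 [0.5069 0.3221 0.135 ] [0.5143 0.3375 0.1421]
grip 30 [0.50685211 0.32239014 0.1352782 ]
red []
green [[0.466, 0.356, 0.1]]
yel [[0.478, 0.306, 0.097], [0.451, 0.359, 0.068], [0.479, 0.303, 0.094], [0.483, 0.305, 0.094], [0.473, 0.329, 0.082], [0.484, 0.303, 0.091]]
print 74 [ 0.4479 -0.2932  0.0406]
print 78 [ 0.3937 -0.2955  0.04  ]
print 69 [ 0.3987 -0.1959  0.0404]
print 67 [ 0.4526 -0.2252  0.0403]
trial 47 [ 0.5138 -0.009   0.0404]
rails (591, array([488.7, -33.8]), array([111. , 164.9]), 7.0)
shield (2401, array([ 604.3, -290.9]), array([117. , 166.5]), 1
[... 451 characters left out ...]
0.094], [0.438, 0.366, 0.088], [0.439, 0.36, 0.091], [0.442, 0.359, 0.09], [0.428, 0.318, 0.095], [0.431, 0.317, 0.094], [0.427, 0.317, 0.093]]
green [[0.468, 0.36, 0.104], [0.463, 0.356, 0.105], [0.465, 0.354, 0.106], [0.462, 0.356, 0.102], [0.465, 0.356, 0.1], [0.463, 0.359, 0.096], [0.465, 0.357, 0.096], [0.463, 0.354, 0.095], [0.453, 0.313, 0.106], [0.457, 0.314, 0.103], [0.452, 0.31, 0.104], [0.454, 0.308, 0.105]]
yel [[0.491, 0.353, 0.098], [0.488, 0.357, 0.093], [0.49, 0.352, 0.095], [0.492, 0.351, 0.095], [0.485, 0.351, 0.094], [0.487, 0.348, 0.095], [0.485, 0.35, 0.091], [0.488, 0.351, 0.089], [0.484, 0.35, 0.088], [0.478, 0.306, 0.098], [0.482, 0.306, 0.096], [0.479, 0.308, 0.093]]
```

Call:
servo_tool --motion '[0.8,-0.64,0,0,0,-0.58,0.5,0.8,-0.64,0,0,0,-0.58,0.5,0.8,-0.64,0,0,0,-0.58,0.5,0.8,-0.64,0,0,0,-0.58,0.5,0.8,-0.64,0,0,0,-0.58,0.5,0.8,-0.64,0,0,0,-0.58,0.5,0.8,-0.64,0,0,0,-0.58,0.5,0.8,-0.64,0,0,0,-0.58,0.5,0.8,-0.64,0,0,0,-0.58,0.5,0.8,-0.64,0,0,0,-0.58,0.5]'

```text
time_s: 2.03
position: [0.401, 0.4051, 0.4047]
eef_rot: [-2.23, 2.213, 0.0]
force: [0.2, 1.1, 0.6]
gripper_width: 0.0429
gripper_force: 0.0
```

Call:
servo_tool --motion '[0.416,-0.336,-0.1,0,0,-0.11,0.5,0.416,-0.336,-0.1,0,0,-0.11,0.5,0.416,-0.336,-0.1,0,0,-0.11,0.5,0.416,-0.336,-0.1,0,0,-0.11,0.5,0.416,-0.336,-0.1,0,0,-0.11,0.5,0.416,-0.336,-0.3,0,0,-0.11,0.5,0.416,-0.336,-0.44,0,0,-0.11,0.5,0.416,-0.336,-0.44,0,0,-0.11,0.5,0.416,-0.336,-0.44,0,0,-0.11,0.5]'

```text
time_s: 2.78
position: [0.5037, 0.3216, 0.2929]
eef_rot: [1.968, -2.442, 0.002]
force: [0.0, 0.1, 0.7]
gripper_width: 0.0427
gripper_force: 0.0
```

Call:
servo_tool --motion '[-0.05,0.011,0.01,0,0,0,0.5,-0.1,0.022,0.03,0,0,0,0.5,-0.15,0.033,0.04,0,0,0,0.5,-0.2,0.044,0.04,0,0,0,0.5,-0.25,0.055,0.04,0,0,0,0.5,-0.29,0.064,0.03,0,0,0,0.5,-0.33,0.073,0.02,0,0,0,0.5,-0.37,0.082,0,0,0,0,0.5,-0.394,0.088,0,0,0,0,0.5,-0.394,0.088,0,0,0,0,0.5]'

```text
time_s: 3.62
position: [0.4047, 0.3438, 0.2937]
eef_rot: [1.97, -2.444, -0.0]
force: [-0.3, 0.4, 0.3]
gripper_width: 0.0426
gripper_force: 0.0
```

```bash
cat > dim.py <<'E'
from h import *
import sys
H=np.array([.4605,.332,.055]);b=np.array([.976,-.216,0])
for n in("scene","side"):
    p,d,W,K,T=shot(n,sys.argv[1]+n+".png")
    m=sel(W,.105,.17,H,.12)&(p.max(-1)<60)
    q=W[m]
    if len(q)>3:
        c=np.nanmedian(q,0); e=c-H; print(n,len(q),c.round(4),"s",(e@b).round(4),"ang",np.arctan2(e@b,e[2]).round(3)+.6)
E
python3 dim.py d1
```

```text
scene 75 [0.3859 0.3392 0.1473] s -0.0744 ang -0.07800000000000007
side 77 [0.4139 0.3361 0.1406] s -0.0464 ang 0.10299999999999998
```

Call:
servo_tool --motion '[-0.012,0.003,0,0,0,0,0.5,-0.024,0.005,0,0,0,0,0.5,-0.024,0.005,0,0,0,0,0.5]'

```text
time_s: 3.97
position: [0.4, 0.3447, 0.2946]
eef_rot: [1.97, -2.447, 0.0]
force: [0.4, -0.2, -0.1]
gripper_width: 0.0427
gripper_force: 0.2
```

Run:
```python
from h import *
p,d,W,K,T=shot("side","d2.png")
a=p[110:200,150:260,::-1]; cv2.imwrite("pics/c.png",cv2.resize(a,None,fx=6,fy=6,interpolation=2))
```

```text
(no output)
```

View pics/c.png

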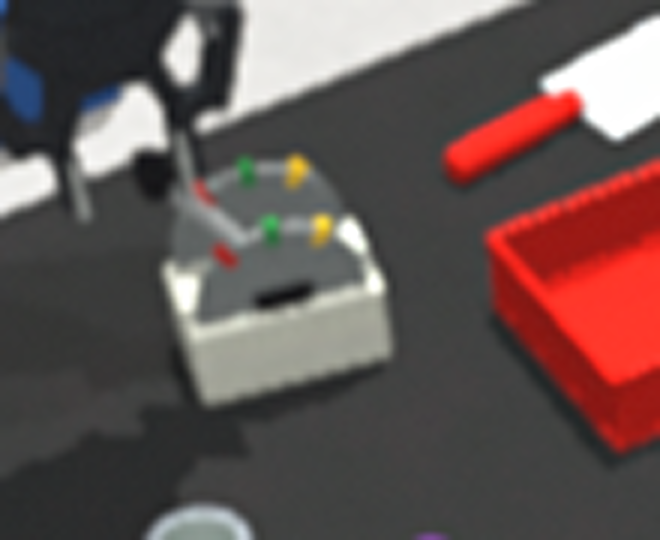

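The lever (black grip at crop pixel 155,175) now lies between the two red marks. I'll press a little further until it meets the stop.

Call:
servo_tool --motion '[-0.01,0.002,0,0,0,0,0.5,-0.02,0.004,0,0,0,0,0.5,-0.02,0.004,0,0,0,0,0.5]'

```text
time_s: 4.27
position: [0.3953, 0.3456, 0.2951]
eef_rot: [-1.969, 2.446, -0.002]
force: [3.7, 0.5, -0.5]
gripper_width: 0.0427
gripper_force: 1.8
```

Call:
servo_tool --motion '[-0.006,0.001,0,0,0,0,0.5,-0.012,0.002,0,0,0,0,0.5,-0.012,0.002,0,0,0,0,0.5]'

```text
time_s: 4.52
position: [0.3939, 0.3457, 0.2951]
eef_rot: [-1.965, 2.445, -0.006]
force: [18.2, -1.5, -6.3]
gripper_width: 0.0432
gripper_force: 8.6
```

Call:
servo_tool --motion '[0.016,-0.003,0,0,0,0,0.5,0.03,-0.006,0.1,0,0,0,0.5,0.03,-0.006,0.3,0,0,0,0.5,0.03,-0.1,0.4,0,0,0.158,0.5,0.35,-0.9,0.4,0,0,0.158,0.5,0.35,-0.9,0.4,0,0,0.158,0.5,0.35,-0.9,0.4,0,0,0.158,0.5,0.35,-0.9,0.4,0,0,0.158,0.5,0.35,-0.9,0.4,0,0,0.158,0.5,0.35,-0.9,0.4,0,0,0.158,0.5]'

```text
time_s: 5.35
position: [0.4803, 0.1172, 0.395]
eef_rot: [2.342, -2.093, 0.001]
force: [-0.5, 0.2, -0.3]
gripper_width: 0.0428
gripper_force: 0.0
```

```bash
python3 dim.py d3; python3 -c "
from h import *; s=manip.get_state(); print(s['position'],s['time_s'])"
```

```text
scene 13 [0.4153 0.3412 0.132 ] s -0.0461 ang 0.06099999999999994
side 39 [0.4079 0.3384 0.1348] s -0.0527 ang 0.017000000000000015
[0.47987666 0.11941838 0.39465631] 5.45
```

Call:
servo_tool --motion '[0,-0.15,-0.1,0,0,0,0.5,0,-0.32,-0.2,0,0,0,0.5,0,-0.32,-0.36,0,0,0,0.5,0,-0.32,-0.36,0,0,0,0.5,0,-0.32,-0.36,0,0,0,0.5]'

```text
time_s: 5.87
position: [0.4787, 0.0416, 0.3022]
eef_rot: [2.343, -2.086, -0.004]
force: [0.3, 1.1, 1.1]
gripper_width: 0.0431
gripper_force: 0.0
```

Run:
```python
from h import *
p,d,W,K,T=shot("wrist","w1.png"); np.savez("w1.npz",p=p,W=W,K=K,T=T); print(T[:3,3], K)
rep(p,W,[],(.49,-.033),trial=(.516,-.008))
```

```text
[ 0.48709564 -0.02998232  0.27241848] [[302.55446621   0.         280.81699249]
 [  0.         302.55446621 205.84945106]
 [  0.           0.           1.        ]]
trial 558 [ 0.5142 -0.0038  0.0455]
rails (7459, array([488.4, -26.5]), array([109.9, 148.5]), 6.7)
```

View pics/w1.png

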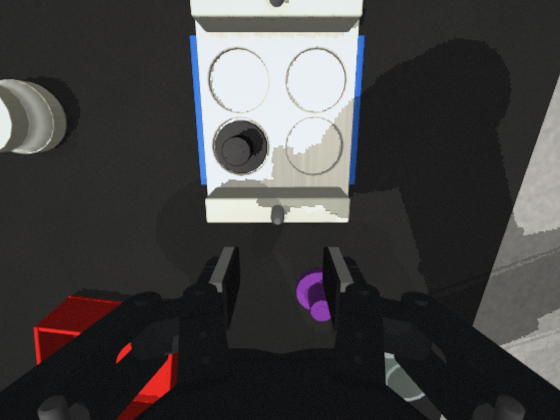

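```bash
cat >> h.py <<'E'
def ray(u,v,z,K,T):
    d=T[:3,:3]@np.array([(u-K[0,2])/K[0,0],(v-K[1,2])/K[1,1],1]); return T[:3,3]+d*(z-T[2,3])/d[2]
E
python3 - <<'E'
from h import *
z=np.load("w1.npz");p,W,K,T=[z[k] for k in("p","W","K","T")]
g=cv2.medianBlur(cv2.cvtColor(p,cv2.COLOR_RGB2GRAY),3)
cs=cv2.HoughCircles(g[30:200,190:365],cv2.HOUGH_GRADIENT,1,40,param1=80,param2=15,minRadius=24,maxRadius=36)
P=[]
for u,v,r in cs[0]:
    q=ray(u+190,v+30,.012,K,T); print("c",u+190,v+30,r,q.round(4)); P.append(q)
m=sel(W,.0435,.05,(.514,-.008),.03)&(p.max(-1)<90); print("trial top",m.sum(),np.nanmean(W[m],0).round(4),rect(W,m))
m=sel(W,.044,.056,(.49,.04),.06); print("rail+",rect(W,m))
m=sel(W,.06,.085,(.49,-.03),.12); 
for s in(1,-1):
    k=m&((W[...,1]+.03)*s>0); v,u=np.nonzero(k); print("pin",k.sum(),np.nanmean(W[k],0).round(4),u.min(),u.max(),v.min(),v.max()) if k.sum() else 0
m=sel(W,-.01,.005,(.49,-.03),.3); print("floor",np.nanmedian(W[m],0)); m=sel(W,.008,.016,(.49,-.03),.06);print("deck",np.nanmedian(W[m],0))
E
```

```text
c 312.5 144.5 27.5 [ 0.4564 -0.0108  0.012 ]
c 315.5 81.5 30.7 [ 0.4612 -0.0602  0.012 ]
c 237.5 80.5 30.7 [ 0.5233 -0.0537  0.012 ]
c 240.5 147.5 27.5 [ 0.5167 -0.0013  0.012 ]
trial top 677 [ 0.5162 -0.0025  0.0469] (677, array([516.3,  -2.3]), array([21.1, 21. ]), 39.8)
rail+ (4181, array([485.6,  15.7]), array([105.5,  63.9]), 6.5)
pin 192 [0.4811 0.0358 0.0716] 270 283 207 223
pin 24 [ 0.4969 -0.0965  0.0619] 271 281 0 3
floor [0.45015371 0.01420461 0.00196518]
deck [ 0.49042052 -0.03234885  0.01272997]
```

Call:
servo_tool --motion '[0.151,-0.175,0,0,0,0,0.5,0.151,-0.175,-0.1,0,0,0,0.5,0.151,-0.175,-0.25,0,0,0,0.5,0.151,-0.175,-0.37,0,0,0,0.5,0.151,-0.175,-0.437,0,0,0,0.5,0.151,-0.175,-0.437,0,0,0,0,0.151,-0.175,-0.437,0,0,0,0,0.151,-0.175,-0.437,0,0,0,0,0.151,-0.175,-0.437,0,0,0,0,0.151,-0.175,-0.437,0,0,0,0]'

```text
time_s: 6.75
position: [0.518, -0.0019, 0.1976]
eef_rot: [-2.345, 2.086, -0.003]
force: [0.2, -0.4, -0.8]
gripper_width: 0.0197
gripper_force: 58.7
```

Call:
servo_tool --motion '[0,0,0.15,0,0,0,0,0,0,0.3,0,0,0,0,0.05,0.12,0.44,0,0,0,0,0.12,0.26,0.44,0,0,0,0,0.18,0.4,0.44,0,0,0,0,0.24,0.54,0.44,0,0,0,0,0.3,0.68,0.44,0,0,0,0,0.36,0.82,0.44,0,0,0,0,0.415,0.937,0.44,0,0,0,0,0.415,0.937,0.44,0,0,0,0]'

```text
time_s: 7.58
position: [0.6222, 0.2365, 0.3046]
eef_rot: [-2.349, 2.085, -0.0]
force: [-0.6, -1.9, -1.7]
gripper_width: 0.0198
gripper_force: 58.9
```

Call:
servo_tool --motion '[0,-0.015,-0.13,0,0,0,0,0,-0.015,-0.26,0,0,0,0,0,-0.015,-0.36,0,0,0,0,0,-0.015,-0.39,0,0,0,0,0,-0.015,-0.39,0,0,0,0,0,-0.015,-0.39,0,0,0,0.5,0,-0.015,-0.39,0,0,0,0.5,0,-0.015,-0.39,0,0,0,0.5,0,-0.015,-0.15,0,0,0,0.5,0,-0.015,0.3,0,0,0,0.5]'

```text
time_s: 8.42
position: [0.6205, 0.2276, 0.2908]
eef_rot: [2.343, -2.087, -0.002]
force: [1.8, 0.4, 1.3]
gripper_width: 0.043
gripper_force: 0.0
```

Call:
servo_tool --motion '[-0.1,-0.14,0.12,0,0,0,0.5,-0.36,-0.95,0.12,0,0,0,0.5,-0.36,-0.95,0.12,0,0,0,0.5,-0.36,-0.95,0.12,0,0,0,0.5,-0.36,-0.95,0.12,0,0,0,0.5,-0.36,-0.95,0.12,0,0,0,0.5,-0.36,-0.95,0.12,0,0,0,0.5,-0.36,-0.95,0.12,0,0,0,0.5]'

```text
time_s: 9.08
position: [0.5301, -0.0123, 0.3239]
eef_rot: [-2.34, 2.091, -0.004]
force: [1.1, 0.6, 0.9]
gripper_width: 0.0427
gripper_force: 0.0
```

```bash
python3 -c "
from h import *; s=manip.get_state(); print(s['position'],s['time_s'])"
```

```text
[ 0.53009984 -0.01227377  0.32393702] 9.0833
```

Call:
servo_tool --motion '[-0.36,-0.71,-0.02,0,0,0,0.5,-0.36,-0.71,-0.02,0,0,0,0.5,-0.36,-0.71,-0.02,0,0,0,0.5,-0.36,-0.71,-0.02,0,0,0,0.5,-0.36,-0.71,-0.02,0,0,0,0.5,-0.36,-0.71,-0.02,0,0,0,0.5,-0.36,-0.71,-0.02,0,0,0,0.5,-0.36,-0.71,-0.02,0,0,0,0.5]'

```text
time_s: 9.75
position: [0.4414, -0.1866, 0.3171]
eef_rot: [-2.345, 2.089, -0.002]
force: [0.0, 0.1, 1.3]
gripper_width: 0.0426
gripper_force: 0.0
```

```bash
cat > wp.py <<'E'
from h import *
import sys
s=manip.get_state();print("tcp",s["position"].round(4),s["time_s"])
p,d,W,K,T=shot("wrist",sys.argv[1]+".png"); np.savez(sys.argv[1]+".npz",p=p,W=W,K=K,T=T)
m=((W[...,2]>.035)&(W[...,2]<.048)&(p.min(-1)>70)&(W[...,1]<-.12)&(p.max(-1).astype(int)-p.min(-1)<70)).astype(np.uint8)
n,l,st,c=cv2.connectedComponentsWithStats(m)
for i in range(1,n):
    if st[i,4]>80:
        k=l==i; q=rect(W,k); print("stem top",q, np.nanmean(W[k],0).round(4))
E
python3 wp.py w2
```

```text
tcp [ 0.4414 -0.1866  0.3171] 9.75
stem top (142, array([ 594.6, -275.6]), array([ 5. , 23.9]), 8.4) [ 0.5942 -0.2727  0.0388]
stem top (705, array([ 448.2, -291. ]), array([21., 21.]), 84.5) [ 0.4482 -0.291   0.0409]
stem top (609, array([ 393.7, -293.5]), array([21.4, 21. ]), 24.5) [ 0.3944 -0.2933  0.0407]
stem top (465, array([ 453., -223.]), array([20.5, 20.5]), 6.4) [ 0.453  -0.2232  0.0408]
stem top (443, array([ 398.7, -193.8]), array([21.1, 21. ]), 0.4) [ 0.3992 -0.1945  0.0405]
```

View pics/w2.png

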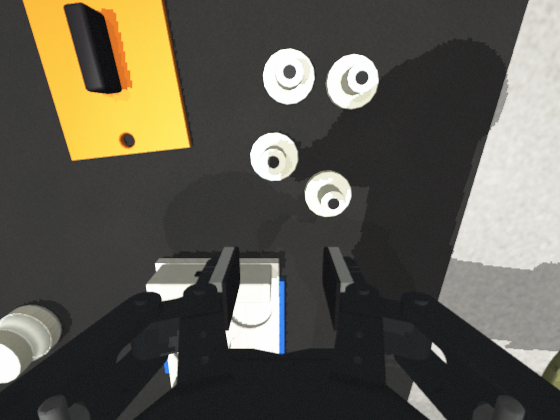

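Call:
servo_tool --motion '[0.046,-0.146,0,0,0,0,0.5,0.046,-0.146,-0.14,0,0,0,0.5,0.046,-0.146,-0.28,0,0,0,0.5,0.046,-0.146,-0.42,0,0,0,0.5,0.046,-0.146,-0.5,0,0,0,0.5,0.046,-0.146,-0.52,0,0,0,0.5,0.046,-0.146,-0.52,0,0,0,0,0.046,-0.146,-0.52,0,0,0,0,0.046,-0.146,-0.52,0,0,0,0,0.046,-0.146,-0.52,0,0,0,0]'

```text
time_s: 10.63
position: [0.4533, -0.2233, 0.1882]
eef_rot: [-2.346, 2.087, -0.004]
force: [-0.0, 0.6, -0.3]
gripper_width: 0.0203
gripper_force: 58.6
```

Call:
servo_tool --motion '[0,0,0.15,0,0,0,0,0,0,0.3,0,0,0,0,0.02,0.08,0.42,0,0,0,0,0.07,0.24,0.42,0,0,0,0,0.115,0.4,0.42,0,0,0,0,0.16,0.56,0.42,0,0,0,0,0.205,0.72,0.42,0,0,0,0,0.24,0.84,0.42,0,0,0,0,0.254,0.885,0.42,0,0,0,0,0.254,0.885,0.42,0,0,0,0]'

```text
time_s: 11.47
position: [0.5165, 0.0001, 0.2921]
eef_rot: [-2.349, 2.084, -0.001]
force: [-0.1, -0.4, 0.2]
gripper_width: 0.0199
gripper_force: 59.3
```

```bash
cat > go.py <<'E'
import sys
from h import *
t=np.array([float(a) for a in sys.argv[1:4]])
L=[]
for _ in range(1): s=manip.get_state(); L.append(s["position"])
r=np.array(s["eef_rot"]); phi=2*np.degrees(np.arctan2(r[1],r[0])); print(s["time_s"],"share",((t-L[0])/.25).round(3),"pos",L[0].round(4),"phi",((phi+180)%360-180).round(1),"w",s["gripper_width"],s["gripper_force"])
E
python3 go.py .5168 -.0021 .196
```

```text
11.4667 share [ 0.001 -0.009 -0.385] pos [5.165e-01 1.000e-04 2.921e-01] phi -83.2 w 0.019863685677507972 59.309919476509094
```

Run:
```python
from h import *
for i in range(6):
    print(manip.get_state()["position"].round(4)); manip.camera("side")
print(manip.get_state()["position"].round(4))
```

```text
[5.165e-01 1.000e-04 2.921e-01]
[ 0.5162 -0.0013  0.292 ]
[ 0.516  -0.0022  0.2919]
[ 0.5159 -0.0028  0.2918]
[ 0.5159 -0.0032  0.2917]
[ 0.5158 -0.0033  0.2916]
[ 0.5158 -0.0033  0.2916]
```

Call:
servo_tool --motion '[0.004,0.005,-0.1,0,0,0,0,0.004,0.005,-0.2,0,0,0,0,0.004,0.005,-0.3,0,0,0,0,0.004,0.005,-0.34,0,0,0,0,0.004,0.005,-0.36,0,0,0,0,0.004,0.005,-0.375,0,0,0,0,0.004,0.005,-0.386,0,0,0,0,0.004,0.005,-0.386,0,0,0,0,0.004,0.005,-0.386,0,0,0,0,0.004,0.005,-0.386,0,0,0,0]'

```text
time_s: 12.6
position: [0.5173, -0.0009, 0.1958]
eef_rot: [-2.345, 2.088, -0.001]
force: [-0.7, -0.1, -0.5]
gripper_width: 0.0202
gripper_force: 59.4
```

Call:
servo_tool --motion '[0,-0.005,-0.004,0,0,0,0,0,-0.005,-0.006,0,0,0,0,0,-0.005,-0.006,0,0,0,0.5,0,-0.005,-0.006,0,0,0,0.5,0,-0.005,-0.006,0,0,0,0.5,0,-0.005,0.1,0,0,0,0.5,0,-0.005,0.25,0,0,0,0.5,-0.05,-0.09,0.4,0,0,0,0.5,-0.12,-0.22,0.4,0,0,0,0.5,-0.17,-0.32,0.4,0,0,0,0.5]'

```text
time_s: 13.43
position: [0.4742, -0.0819, 0.2981]
eef_rot: [-2.345, 2.085, -0.006]
force: [0.5, -0.3, -0.6]
gripper_width: 0.0432
gripper_force: 0.0
```

```bash
cat > chk.py <<'E'
from h import *
import sys
p,d,W,K,T=shot("side",sys.argv[1]+".png")
m=((W[...,2]>.033)&(W[...,2]<.048)&(p.min(-1)>70)&(W[...,1]<-.15)&(W[...,0]<.75)&(W[...,0]>.3)).astype(np.uint8)
n,l,st,c=cv2.connectedComponentsWithStats(m)
for i in range(1,n):
    if st[i,4]>25: print("stem",st[i,4],np.nanmean(W[l==i],0).round(4))
rep(p,W,[(.5168,-.0021),(.5228,-.0537),(.4612,-.0609),(.4552,-.0093)] if 0 else [],shield=(.6,-.29))
for c in [(.5168,-.0021),(.5228,-.0537),(.4612,-.0609),(.4552,-.0093)]:
    m=sel(W,.028,.056,c,.016); print("well",c,m.sum(),np.nanmean(W[m],0).round(4) if m.sum() else 0, np.nanmax(W[m][:,2]) if m.sum() else 0)
E
python3 chk.py k1; python3 go.py .3988 -.194 .187
```

```text
stem 80 [ 0.6008 -0.2933  0.0392]
stem 72 [ 0.3984 -0.1961  0.0401]
stem 73 [ 0.448  -0.2931  0.0406]
stem 81 [ 0.3933 -0.2959  0.0401]
shield (2445, array([ 605. , -288.7]), array([119.6, 169.9]), 12.8) [ 0.5954 -0.2992  0.009 ]
fin (184, array([ 602.6, -291.3]), array([17.7, 60.9]), 13.9)
well (0.5168, -0.0021) 39 [ 0.5204 -0.009   0.0426] 0.05118928467866635
well (0.5228, -0.0537) 0 0 0
well (0.4612, -0.0609) 0 0 0
well (0.4552, -0.0093) 0 0 0
13.4833 share [-0.295 -0.437 -0.439] pos [ 0.4725 -0.0846  0.2967] phi -83.4 w 0.04255204075308756 0.0
```

Call:
servo_tool --motion '[-0.1,-0.15,0,0,0,0,0.5,-0.2,-0.3,0,0,0,0,0.5,-0.295,-0.437,-0.05,0,0,0,0.5,-0.295,-0.437,-0.15,0,0,0,0.5,-0.295,-0.437,-0.3,0,0,0,0.5,-0.295,-0.437,-0.4,0,0,0,0.5,-0.295,-0.437,-0.439,0,0,0,0.5,-0.295,-0.437,-0.439,0,0,0,0.5,-0.295,-0.437,-0.439,0,0,0,0.5]'

```text
time_s: 14.23
position: [0.4013, -0.1902, 0.1861]
eef_rot: [2.347, -2.088, 0.002]
force: [0.5, 1.2, 0.5]
gripper_width: 0.043
gripper_force: 0.0
```

```bash
python3 go.py .3988 -.194 .187
```

```text
14.2333 share [-0.01  -0.015  0.003] pos [ 0.4013 -0.1902  0.1861] phi -83.3 w 0.04304587279178589 0.0
```

Call:
servo_tool --motion '[-0.008,-0.013,0.003,0,0,0,0.5,-0.008,-0.013,0.003,0,0,0,0.5,-0.008,-0.013,0.003,0,0,0,0,-0.008,-0.013,0.003,0,0,0,0,-0.008,-0.013,0.003,0,0,0,0,-0.008,-0.013,0.003,0,0,0,0]'

```text
time_s: 14.73
position: [0.3992, -0.1935, 0.1869]
eef_rot: [-2.346, 2.088, -0.003]
force: [-0.6, 2.0, 6.2]
gripper_width: 0.0199
gripper_force: 58.6
```

Call:
servo_tool --motion '[0,0,0.15,0,0,0,0,0,0,0.3,0,0,0,0,0.1,0.11,0.42,0,0,0,0,0.2,0.22,0.42,0,0,0,0,0.3,0.33,0.42,0,0,0,0,0.4,0.45,0.42,0,0,0,0,0.494,0.559,0.42,0,0,0,0,0.494,0.559,0.42,0,0,0,0,0.494,0.559,0.42,0,0,0,0,0.494,0.559,0.42,0,0,0,0]'

```text
time_s: 15.57
position: [0.5221, -0.0537, 0.2901]
eef_rot: [2.346, -2.088, -0.001]
force: [-0.4, -0.7, -0.7]
gripper_width: 0.0204
gripper_force: 58.9
```

```bash
python3 go.py .5228 -.0537 .194
```

```text
15.5667 share [ 0.003 -0.    -0.384] pos [ 0.5221 -0.0537  0.2901] phi -83.3 w 0.020447615175841587 58.90234887599945
```

Call:
servo_tool --motion '[0.003,0,-0.1,0,0,0,0,0.003,0,-0.2,0,0,0,0,0.003,0,-0.3,0,0,0,0,0.003,0,-0.34,0,0,0,0,0.003,0,-0.36,0,0,0,0,0.003,0,-0.38,0,0,0,0,0.003,0,-0.38,0,0,0,0,0.003,0,-0.38,0,0,0,0,0.003,0,-0.38,0,0,0,0]'

```text
time_s: 16.32
position: [0.5235, -0.0538, 0.1972]
eef_rot: [-2.345, 2.088, -0.002]
force: [0.5, -0.3, -0.1]
gripper_width: 0.0207
gripper_force: 58.9
```

Call:
servo_tool --motion '[-0.002,0,-0.008,0,0,0,0,-0.002,0,-0.008,0,0,0,0,-0.002,0,-0.008,0,0,0,0.5,-0.002,0,-0.008,0,0,0,0.5,-0.002,0,-0.008,0,0,0,0.5,-0.002,0,0.13,0,0,0,0.5,-0.002,0,0.28,0,0,0,0.5,-0.05,-0.14,0.4,0,0,0,0.5,-0.1,-0.3,0.4,0,0,0,0.5,-0.15,-0.46,0.4,0,0,0,0.5]'

```text
time_s: 17.15
position: [0.4872, -0.1644, 0.299]
eef_rot: [-2.347, 2.084, -0.007]
force: [0.1, -0.3, -0.7]
gripper_width: 0.0425
gripper_force: 0.0
```

```bash
python3 chk.py k2; python3 go.py .448 -.291 .188
```

```text
stem 77 [ 0.6009 -0.2929  0.0388]
stem 74 [ 0.4481 -0.2932  0.0402]
stem 79 [ 0.3937 -0.2958  0.0403]
shield (2444, array([ 605.2, -289. ]), array([119.1, 170.6]), 12.9) [ 0.5956 -0.2991  0.009 ]
fin (186, array([ 602.3, -290.8]), array([18.2, 60.9]), 11.9)
well (0.5168, -0.0021) 74 [ 0.5167 -0.0062  0.0425] 0.0505097388864052
well (0.5228, -0.0537) 0 0 0
well (0.4612, -0.0609) 0 0 0
well (0.4552, -0.0093) 0 0 0
17.2 share [-0.147 -0.485 -0.439] pos [ 0.4848 -0.1698  0.2978] phi -83.5 w 0.042622227349172495 0.0
```

Call:
servo_tool --motion '[-0.05,-0.16,0,0,0,0,0.5,-0.1,-0.32,0,0,0,0,0.5,-0.15,-0.487,-0.05,0,0,0,0.5,-0.15,-0.487,-0.15,0,0,0,0.5,-0.15,-0.487,-0.3,0,0,0,0.5,-0.15,-0.487,-0.4,0,0,0,0.5,-0.15,-0.487,-0.436,0,0,0,0.5,-0.15,-0.487,-0.436,0,0,0,0.5,-0.15,-0.487,-0.436,0,0,0,0.5]'

```text
time_s: 17.95
position: [0.4501, -0.2856, 0.1879]
eef_rot: [2.347, -2.088, 0.002]
force: [-0.2, -0.4, 1.4]
gripper_width: 0.0426
gripper_force: 0.0
```

```bash
python3 go.py .448 -.291 .188
```

```text
17.95 share [-0.009 -0.022  0.   ] pos [ 0.4501 -0.2856  0.1879] phi -83.3 w 0.04256288188593521 0.0
```

Call:
servo_tool --motion '[-0.008,-0.02,0.002,0,0,0,0.5,-0.008,-0.02,0.002,0,0,0,0.5,-0.008,-0.02,0.002,0,0,0,0,-0.008,-0.02,0.002,0,0,0,0,-0.008,-0.02,0.002,0,0,0,0,-0.008,-0.02,0.002,0,0,0,0]'

```text
time_s: 18.45
position: [0.4481, -0.2906, 0.1886]
eef_rot: [-2.346, 2.089, -0.003]
force: [0.3, 0.3, 4.9]
gripper_width: 0.0202
gripper_force: 58.7
```

Call:
servo_tool --motion '[0,0,0.15,0,0,0,0,0,0,0.3,0,0,0,0,0,0.1,0.42,0,0,0,0,0.01,0.26,0.42,0,0,0,0,0.02,0.42,0.42,0,0,0,0,0.03,0.58,0.42,0,0,0,0,0.04,0.74,0.42,0,0,0,0,0.052,0.89,0.42,0,0,0,0,0.052,0.919,0.42,0,0,0,0,0.052,0.919,0.42,0,0,0,0]'

```text
time_s: 19.28
position: [0.4605, -0.0585, 0.2921]
eef_rot: [-2.35, 2.084, 0.001]
force: [-0.3, -0.3, 0.1]
gripper_width: 0.0203
gripper_force: 58.7
```

```bash
python3 go.py .4612 -.0607 .194
```

```text
19.2833 share [ 0.003 -0.009 -0.392] pos [ 0.4605 -0.0585  0.2921] phi -83.1 w 0.020261424804685457 58.74587416648865
```

Call:
servo_tool --motion '[0.003,-0.002,-0.1,0,0,0,0,0.003,-0.002,-0.2,0,0,0,0,0.003,-0.002,-0.3,0,0,0,0,0.003,-0.002,-0.34,0,0,0,0,0.003,-0.002,-0.36,0,0,0,0,0.003,-0.002,-0.385,0,0,0,0,0.003,-0.002,-0.385,0,0,0,0,0.003,-0.002,-0.385,0,0,0,0,0.003,-0.002,-0.385,0,0,0,0]'

```text
time_s: 20.03
position: [0.4618, -0.0613, 0.1972]
eef_rot: [-2.345, 2.088, -0.002]
force: [0.6, 0.6, -0.5]
gripper_width: 0.02
gripper_force: 58.8
```

Call:
servo_tool --motion '[-0.002,0.002,-0.008,0,0,0,0,-0.002,0.002,-0.008,0,0,0,0,-0.002,0.002,-0.008,0,0,0,0.5,-0.002,0.002,-0.008,0,0,0,0.5,-0.002,0.002,-0.008,0,0,0,0.5,-0.002,0.002,0.13,0,0,0,0.5,-0.002,0.002,0.28,0,0,0,0.5,-0.05,-0.14,0.4,0,0,0,0.5,-0.1,-0.3,0.4,0,0,0,0.5,-0.15,-0.46,0.4,0,0,0,0.5]'

```text
time_s: 20.87
position: [0.4255, -0.1716, 0.2989]
eef_rot: [-2.347, 2.084, -0.006]
force: [0.8, 0.1, -0.5]
gripper_width: 0.0427
gripper_force: 0.0
```

```bash
python3 chk.py k3; python3 go.py .3938 -.2934 .188
```

```text
stem 78 [ 0.6009 -0.2927  0.0386]
stem 80 [ 0.3935 -0.2957  0.0405]
shield (2447, array([ 604.5, -288.8]), array([119.8, 170.5]), 12.9) [ 0.5954 -0.2992  0.009 ]
fin (190, array([ 602.6, -291.9]), array([18.6, 60.6]), 12.7)
well (0.5168, -0.0021) 0 0 0
well (0.5228, -0.0537) 0 0 0
well (0.4612, -0.0609) 0 0 0
well (0.4552, -0.0093) 0 0 0
20.9167 share [-0.117 -0.466 -0.439] pos [ 0.423  -0.177   0.2977] phi -83.5 w 0.04294427397665193 0.0
```

Call:
servo_tool --motion '[-0.04,-0.16,0,0,0,0,0.5,-0.08,-0.32,0,0,0,0,0.5,-0.125,-0.486,-0.05,0,0,0,0.5,-0.125,-0.486,-0.15,0,0,0,0.5,-0.125,-0.486,-0.3,0,0,0,0.5,-0.125,-0.486,-0.4,0,0,0,0.5,-0.125,-0.486,-0.434,0,0,0,0.5,-0.125,-0.486,-0.434,0,0,0,0.5,-0.125,-0.486,-0.434,0,0,0,0.5]'

```text
time_s: 21.67
position: [0.3948, -0.2925, 0.1886]
eef_rot: [2.347, -2.088, 0.002]
force: [0.5, -1.0, 0.2]
gripper_width: 0.0424
gripper_force: 0.0
```

```bash
python3 go.py .3938 -.2934 .188
```

```text
21.6667 share [-0.004 -0.004 -0.003] pos [ 0.3948 -0.2925  0.1886] phi -83.3 w 0.04239877815768872 0.0
```

Call:
servo_tool --motion '[-0.004,-0.004,0,0,0,0,0,-0.004,-0.004,0,0,0,0,0,-0.004,-0.004,0,0,0,0,0,-0.004,-0.004,0,0,0,0,0,-0.004,-0.004,0.15,0,0,0,0,-0.004,-0.004,0.3,0,0,0,0,0.02,0.1,0.42,0,0,0,0,0.05,0.26,0.42,0,0,0,0,0.1,0.42,0.42,0,0,0,0,0.15,0.58,0.42,0,0,0,0]'

```text
time_s: 22.5
position: [0.4315, -0.1464, 0.294]
eef_rot: [-2.343, 2.089, -0.003]
force: [1.6, -0.2, -1.1]
gripper_width: 0.0202
gripper_force: 58.8
```

```bash
python3 go.py .4558 -.0100 .194
```

```text
22.5 share [ 0.097  0.546 -0.4  ] pos [ 0.4315 -0.1464  0.294 ] phi -83.4 w 0.02020040153085281 58.75564992427826
```

Call:
servo_tool --motion '[0.03,0.16,0,0,0,0,0,0.06,0.32,0,0,0,0,0,0.097,0.48,0,0,0,0,0,0.097,0.536,0,0,0,0,0,0.097,0.536,0,0,0,0,0,0.097,0.536,0,0,0,0,0,0.097,0.536,0,0,0,0,0]'

```text
time_s: 23.08
position: [0.4558, -0.0142, 0.2928]
eef_rot: [-2.346, 2.089, -0.0]
force: [-0.1, 0.7, 0.1]
gripper_width: 0.0202
gripper_force: 58.8
```

```bash
python3 go.py .4558 -.0100 .194
```

```text
23.0833 share [ 0.     0.017 -0.395] pos [ 0.4558 -0.0142  0.2928] phi -83.4 w 0.020172119956633875 58.77557873725891
```

Call:
servo_tool --motion '[0,0.017,-0.1,0,0,0,0,0,0.017,-0.2,0,0,0,0,0,0.017,-0.3,0,0,0,0,0,0.017,-0.34,0,0,0,0,0,0.017,-0.36,0,0,0,0,0,0.017,-0.387,0,0,0,0,0,0.017,-0.387,0,0,0,0,0,0.017,-0.387,0,0,0,0,0,0.017,-0.387,0,0,0,0]'

```text
time_s: 23.83
position: [0.4562, -0.0096, 0.1967]
eef_rot: [-2.345, 2.088, -0.001]
force: [0.7, 0.2, -0.4]
gripper_width: 0.0198
gripper_force: 59.1
```

Call:
servo_tool --motion '[0,0,-0.008,0,0,0,0,0,0,-0.008,0,0,0,0.5,0,0,-0.008,0,0,0,0.5,0,0,-0.008,0,0,0,0.5,0,0,0.13,0,0,0,0.5,0,0,0.28,0,0,0,0.5,0.09,0.2,0.4,0,0,0,0.5,0.09,0.2,0.4,0,0,0,0.5,0.09,0.2,0.4,0,0,0,0.5,0.09,0.2,0.4,0,0,0,0.5]'

```text
time_s: 24.67
position: [0.4786, 0.0411, 0.2958]
eef_rot: [-2.347, 2.087, 0.0]
force: [-0.6, -0.5, -0.0]
gripper_width: 0.0427
gripper_force: 0.0
```

Run:
```python
from h import *
p,d,W,K,T=shot("wrist","w3.png"); np.savez("w3.npz",p=p,W=W,K=K,T=T)
for c in [(.5168,-.0021),(.5228,-.0537),(.4612,-.0609),(.4552,-.0093)]:
    m=sel(W,.0435,.053,c,.016); print("well",c,m.sum(),rect(W,m),np.nanmean(W[m],0).round(4) if m.sum() else 0)
```

```text
well (0.5168, -0.0021) 715 (715, array([517.3,  -2.2]), array([21.2, 20.6]), 5.4) [ 0.5173 -0.0022  0.0468]
well (0.5228, -0.0537) 878 (878, array([522.5, -53.5]), array([20.8, 21.3]), 4.4) [ 0.5224 -0.0534  0.0469]
well (0.4612, -0.0609) 879 (879, array([461.7, -60.9]), array([21.1, 21.1]), 26.8) [ 0.4618 -0.061   0.0469]
well (0.4552, -0.0093) 715 (715, array([457. ,  -9.1]), array([20.9, 21. ]), 53.9) [ 0.4571 -0.0092  0.0469]
```

View pics/w3.png

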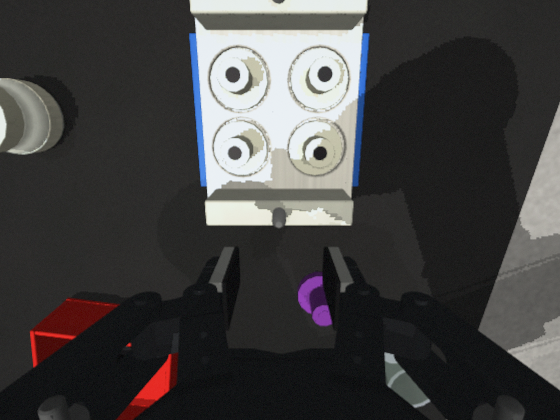

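All four prints stand seated in their pockets: stem tops all read z ≈ 0.047, with centres near pixels (233,75), (324,75), (235,152) and (320,152). Next I'll locate the pins.

Call:
servo_tool --motion '[0,-0.08,0.12,0,0,0,0.5,0,-0.12,0.26,0,0,0,0.5,0,-0.12,0.26,0,0,0,0.5,0,-0.12,0.26,0,0,0,0.5,0,-0.12,0.26,0,0,0,0.5,0,-0.12,0.26,0,0,0,0.5]'

```text
time_s: 25.22
position: [0.478, 0.0102, 0.3589]
eef_rot: [2.344, -2.088, -0.003]
force: [-0.1, -0.5, 0.4]
gripper_width: 0.0427
gripper_force: 0.0
```

Run:
```python
from h import *
p,d,W,K,T=shot("wrist","w4.png"); np.savez("w4.npz",p=p,W=W,K=K,T=T); print(T[:3,3])
C=np.array([.4895,-.0315])
for s in(-1,1):
    c=C+.07*s*np.array([-.1167,.993])
    for lo in (.060,.068,.073):
        m=sel(W,lo,.09,c,.02); print(s,c.round(4),lo,m.sum(),np.nanmean(W[m],0).round(4) if m.sum() else 0)
    m=sel(W,.046,.058,c,.055); print("rail",rect(W,m))
print("all",rect(W,sel(W,.0475,.058,C,.12)))
for c in [(.5168,-.0021),(.5228,-.0537),(.4612,-.0609),(.4552,-.0093)]:
    m=sel(W,.0435,.053,c,.016); print("well",c,m.sum(),np.nanmean(W[m],0).round(4) if m.sum() else 0)
```

```text
[ 0.48642109 -0.06132489  0.32910653]
-1 [ 0.4977 -0.101 ] 0.06 157 [ 0.497  -0.1002  0.0725]
-1 [ 0.4977 -0.101 ] 0.068 139 [ 0.4972 -0.1006  0.0736]
-1 [ 0.4977 -0.101 ] 0.073 78 [ 0.4973 -0.101   0.0756]
rail (3787, array([495.3, -81.3]), array([109.5,  60.1]), 6.7)
1 [0.4813 0.038 ] 0.06 118 [0.4811 0.0355 0.0711]
1 [0.4813 0.038 ] 0.068 89 [0.4811 0.036  0.0734]
1 [0.4813 0.038 ] 0.073 47 [0.4809 0.0367 0.0756]
rail (2589, array([483.6,  17.9]), array([109.1,  60.1]), 7.5)
all (5840, array([489.2, -31.6]), array([110. , 160.3]), 6.7)
well (0.5168, -0.0021) 409 [ 0.5174 -0.0024  0.0468]
well (0.5228, -0.0537) 463 [ 0.5226 -0.0536  0.0469]
well (0.4612, -0.0609) 459 [ 0.4618 -0.0613  0.047 ]
well (0.4552, -0.0093) 407 [ 0.457  -0.0095  0.0469]
```

View pics/w4.png

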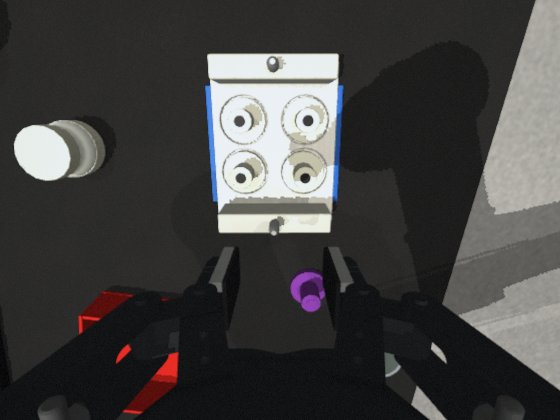

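```bash
python3 - <<'E'
from h import *
z=np.load("side0.npz");W=z["W"]
m=(W[...,2]>.07)&(W[...,0]>.55)&(W[...,1]<.15); q=W[m]; print(m.sum(),np.nanmin(q,0),np.nanmax(q,0))
E
python3 go.py .592 -.249 .31
```

```text
3178 [ 0.55017901 -0.7407723   0.07002377] [ 0.82981919 -0.07436102  0.17578044]
25.2667 share [ 0.456 -1.037 -0.196] pos [0.4781 0.0103 0.359 ] phi -83.4 w 0.04252529147668414 0.0
```

Call:
servo_tool --motion '[0.05,-0.15,0,0,0,0,0.5,0.1,-0.3,0,0,0,0,0.5,0.15,-0.45,0,0,0,0,0.5,0.22,-0.6,-0.05,0,0,0,0.5,0.3,-0.75,-0.1,0,0,0,0.5,0.4,-0.9,-0.15,0,0,0,0.5,0.456,-1.0,-0.19,0,0,0,0.5,0.456,-1.0,-0.19,0,0,0,0.5,0.456,-1.0,-0.19,0,0,0,0.5,0.456,-1.0,-0.19,0,0,0,0.5]'

```text
time_s: 26.1
position: [0.5923, -0.2396, 0.312]
eef_rot: [2.345, -2.089, -0.003]
force: [0.7, 0.6, 1.0]
gripper_width: 0.0429
gripper_force: 0.0
```

```bash
cat > sh.py <<'E'
from h import *
import sys
s=manip.get_state();print("tcp",s["position"].round(4),s["time_s"])
p,d,W,K,T=shot("wrist",sys.argv[1]+".png"); np.savez(sys.argv[1]+".npz",p=p,W=W,K=K,T=T)
i=p.astype(int); S=(.602,-.291)
o=((i[...,0]>120)&(i[...,0]-i[...,2]>90)&sel(W,-.01,.03,S,.14)); print("plate",rect(W,o))
m=sel(W,.032,.05,S,.06); print("fin top",rect(W,m))
hull=cv2.convexHull(np.argwhere(o)[:,::-1].astype(np.int32)); M=np.zeros(o.shape,np.uint8); cv2.fillConvexPoly(M,hull,1)
M=cv2.erode(M,np.ones((9,9)))
dark=((p.max(-1)<70)&(M>0)).astype(np.uint8)
n,l,st,c=cv2.connectedComponentsWithStats(dark)
for k in range(1,n):
    if st[k,4]>40: print("dark",st[k],c[k].round(1),ray(*c[k],.008,K,T).round(4),np.nanmedian(W[l==k][:,2]).round(4))
E
python3 sh.py w5
```

```text
tcp [ 0.5923 -0.2396  0.312 ] 26.1
plate (22200, array([ 601.8, -289.3]), array([114.1, 169.6]), 13.0)
fin top (1507, array([ 602.1, -290. ]), array([16., 60.]), 13.0)
dark [260  49  14  14 156] [266.4  55.4] [ 0.6175 -0.3575  0.008 ] 0.0021
dark [263 105  26  76 698] [277.7 154.7] [ 0.599  -0.2779  0.008 ] 0.0385
dark [279 210  12  10  83] [284.3 214.5] [ 0.5863 -0.2223  0.008 ] 0.0021
```

View pics/w5.png

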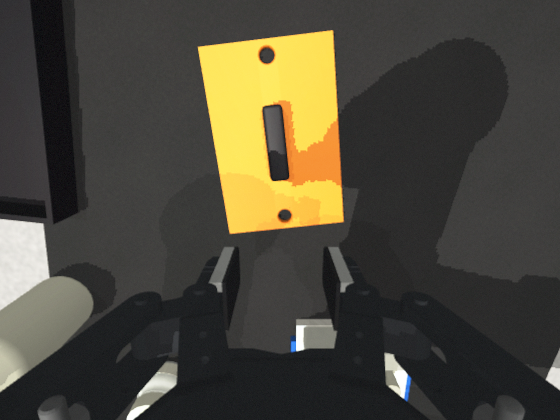

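```bash
python3 - <<'E'
from h import *
W=np.load("w5.npz")["W"]; q=W[255:360,0:90].reshape(-1,3); q=q[(q[:,2]>.06)]; print(len(q),np.nanmin(q,0),np.nanmax(q,0),np.nanmedian(q,0))
q=W[0:220,30:78].reshape(-1,3); q=q[(q[:,2]>.012)]; print("tray",np.nanmin(q,0),np.nanmax(q,0))
E
python3 go.py .602 -.290 .188
```

```text
3185 [ 0.64290327 -0.24664376  0.06001228] [ 0.81765402 -0.08888962  0.21898289] [ 0.78064772 -0.12367545  0.08181658]
tray [ 0.78367565 -0.37621941  0.01200413] [ 0.82203453 -0.19990956  0.03847428]
26.15 share [ 0.039 -0.204 -0.501] pos [ 0.5922 -0.2391  0.3133] phi -83.3 w 0.042444983118554776 0.0
```

Call:
servo_tool --motion '[0.039,-0.204,0,0,0,0.053,0.5,0.039,-0.204,-0.1,0,0,0.053,0.5,0.039,-0.204,-0.2,0,0,0.053,0.5,0.039,-0.204,-0.3,0,0,0.053,0.5,0.039,-0.204,-0.3,0,0,0.053,0.5,0.039,-0.204,-0.3,0,0,0.053,0.5,0.039,-0.204,-0.3,0,0,0.053,0.5]'

```text
time_s: 26.73
position: [0.6026, -0.29, 0.2413]
eef_rot: [-2.46, 1.953, -0.006]
force: [-0.0, -0.1, 0.6]
gripper_width: 0.0427
gripper_force: 0.0
```

```bash
python3 go.py .602 -.290 .188; python3 sh.py w6 | head -3
```

```text
26.7333 share [-0.002 -0.    -0.213] pos [ 0.6026 -0.29    0.2413] phi -76.9 w 0.042743812947665 0.0
tcp [ 0.6026 -0.29    0.2413] 26.7333
plate (27740, array([ 601., -287.]), array([115.1, 171.1]), 13.1)
fin top (2299, array([ 602. , -290.6]), array([16. , 59.2]), 13.4)
```

Call:
servo_tool --motion '[-0.002,0,-0.1,0,0,0,0.5,-0.002,0,-0.18,0,0,0,0.5,-0.002,0,-0.21,0,0,0,0.5,-0.002,0,-0.21,0,0,0,0.5,-0.002,0,-0.21,0,0,0,0.5,-0.002,0,-0.21,0,0,0,0,-0.002,0,-0.21,0,0,0,0,-0.002,0,-0.21,0,0,0,0,-0.002,0,-0.21,0,0,0,0,-0.002,0,-0.21,0,0,0,0]'

```text
time_s: 27.62
position: [0.6022, -0.2908, 0.1879]
eef_rot: [-2.459, 1.955, -0.004]
force: [-0.2, 0.2, 6.4]
gripper_width: 0.015
gripper_force: 61.9
```

Call:
servo_tool --motion '[0,0,0.1,0,0,0,0,0,0,0.25,0,0,0,0,0,0,0.4,0,0,0,0,-0.04,0.08,0.46,0,0,0,0,-0.11,0.22,0.46,0,0,-0.02,0,-0.18,0.36,0.46,0,0,-0.053,0,-0.25,0.5,0.46,0,0,-0.053,0,-0.3,0.64,0.46,0,0,-0.053,0,-0.36,0.76,0.46,0,0,-0.053,0,-0.36,0.76,0.46,0,0,-0.053,0]'

```text
time_s: 28.45
position: [0.5098, -0.0968, 0.3005]
eef_rot: [-2.349, 2.083, 0.002]
force: [0.9, -1.0, -1.8]
gripper_width: 0.0149
gripper_force: 60.5
```

```bash
python3 go.py .4893 -.0324 .27
```

```text
28.45 share [-0.082  0.258 -0.122] pos [ 0.5098 -0.0968  0.3005] phi -83.1 w 0.014914877181841377 60.50779938697815
```

Call:
servo_tool --motion '[-0.04,0.13,0,0,0,0,0,-0.088,0.265,0,0,0,0,0,-0.088,0.265,0,0,0,0,0,-0.088,0.265,0,0,0,0,0,-0.088,0.265,0,0,0,0,0,-0.088,0.265,0,0,0,0,0]'

```text
time_s: 28.95
position: [0.4897, -0.0349, 0.3004]
eef_rot: [2.345, -2.09, -0.0]
force: [0.4, -0.1, -3.8]
gripper_width: 0.0146
gripper_force: 60.5
```

```bash
python3 go.py .4893 -.0324 .27
python3 - <<'E'
from h import *
for n in("wrist","side","scene"):
    p,d,W,K,T=shot(n,"s1"+n+".png"); i=p.astype(int)
    o=((i[...,0]>120)&(i[...,0]-i[...,2]>90)&sel(W,.08,.17,(.49,-.03),.16)); print(n,"plate",rect(W,o),np.nanmedian(W[o],0))
E
```

```text
28.95 share [-0.002  0.01  -0.122] pos [ 0.4897 -0.0349  0.3004] phi -83.4 w 0.014559476488653302 60.527358055114746
wrist plate (36719, array([489.8, -36.6]), array([110.8, 158.2]), 6.7) [ 0.49438109 -0.07615883  0.12141059]
side plate (1651, array([490.8, -34.9]), array([112.7, 168.3]), 6.9) [ 0.47333978 -0.06388549  0.12138794]
scene plate (759, array([491. , -32.7]), array([113.8, 173.2]), 7.0) [ 0.50588735 -0.05939117  0.12024867]
```

View pics/s1wrist.png

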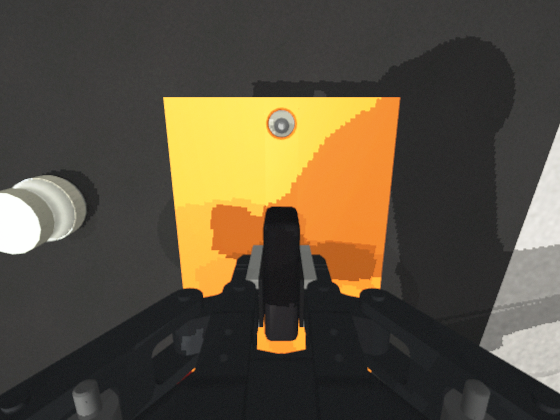

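```bash
cat > hole.py <<'E'
from h import *
s=manip.get_state(); p,d,W,K,T=shot("wrist"); i=p.astype(int)
o=((i[...,0]>120)&(i[...,0]-i[...,2]>90)).astype(np.uint8)
zt=s["position"][2]-.188+.008
r=ray(281,123,zt,K,T)
m=(1-o); n,l,st,c=cv2.connectedComponentsWithStats(m[60:180,230:340])
for k in range(1,n):
    if 150<st[k,4]<2000:
        u,v=c[k]+[230,60]; hp=ray(u,v,zt,K,T); ct=np.argwhere(l==k)[:,::-1]+[230,60]; (e,ax,an)=cv2.fitEllipse(cv2.convexHull(ct.astype(np.int32))); print("hole",(u,v),hp.round(4),"ell",np.round(e,1),np.round(ax,1),ray(*e,zt,K,T).round(4),"tcp",s["position"].round(4),"tcp-hole",(s["position"]-ray(*e,zt,K,T)).round(4),"W",np.nanmedian(W[110:120,300:320].reshape(-1,3),0).round(4),zt)
q=W[(W[...,2]>.068)&(W[...,2]<.085)&(np.hypot(W[...,0]-.4973,W[...,1]+.101)<.02)]; print("pin",len(q),q.mean(0) if len(q) else 0)
E
python3 hole.py
```

```text
hole (np.float64(280.971119133574), np.float64(123.16967509025271)) [ 0.4976 -0.1036  0.1204] ell [281.  123.2] [25.9 26.7] [ 0.4975 -0.1036  0.1204] tcp [ 0.4898 -0.0352  0.3004] tcp-hole [-0.0078  0.0684  0.18  ] W [ 0.4847 -0.1091  0.1213] 0.12038230763469554
pin 187 [ 0.49722286 -0.1012841   0.07382404]
```

Call:
servo_tool --motion '[-0.002,0.01,-0.04,0,0,0,0,-0.002,0.01,-0.08,0,0,0,0,-0.002,0.01,-0.1,0,0,0,0,-0.002,0.01,-0.1,0,0,0,0,-0.002,0.01,-0.1,0,0,0,0,-0.002,0.01,-0.1,0,0,0,0]'

```text
time_s: 29.65
position: [0.4892, -0.0319, 0.2759]
eef_rot: [2.346, -2.089, 0.001]
force: [-0.8, -0.5, -2.2]
gripper_width: 0.0149
gripper_force: 60.6
```

```bash
python3 hole.py;python3 go.py .4895 -.0327 .240
```

```text
hole (np.float64(281.0268817204301), np.float64(123.1236559139785)) [ 0.4973 -0.1004  0.0959] ell [281.  123.2] [25.9 26.8] [ 0.4973 -0.1004  0.0959] tcp [ 0.4892 -0.0319  0.2759] tcp-hole [-0.0081  0.0684  0.18  ] W [ 0.4844 -0.1059  0.0969] 0.09586742137071963
pin 243 [ 0.49724646 -0.10119633  0.07384082]
29.7 share [ 0.001 -0.003 -0.144] pos [ 0.4893 -0.0319  0.2761] phi -83.4 w 0.014800653601729188 60.64920902252197
```

Call:
servo_tool --motion '[0.001,-0.003,-0.02,0,0,0,0,0.001,-0.003,-0.04,0,0,0,0,0.001,-0.003,-0.06,0,0,0,0,0.001,-0.003,-0.08,0,0,0,0,0.001,-0.003,-0.09,0,0,0,0,0.001,-0.003,-0.1,0,0,0,0,0.001,-0.003,-0.1,0,0,0,0]'

```text
time_s: 30.28
position: [0.4892, -0.0326, 0.2499]
eef_rot: [2.346, -2.089, -0.001]
force: [0.5, 0.5, -2.3]
gripper_width: 0.0148
gripper_force: 60.6
```

No contact yet. The plate is past the tapers, so I'll lower it the rest of the way.

Call:
servo_tool --motion '[0,0,-0.012,0,0,0,0,0,0,-0.024,0,0,0,0,0,0,-0.034,0,0,0,0,0,0,-0.04,0,0,0,0,0,0,-0.044,0,0,0,0,0,0,-0.044,0,0,0,0,0,0,-0.044,0,0,0,0]'

```text
time_s: 30.87
position: [0.4894, -0.0326, 0.2399]
eef_rot: [-2.346, 2.089, -0.0]
force: [-1.8, 0.6, -0.8]
gripper_width: 0.0147
gripper_force: 60.9
```

Call:
servo_tool --motion '[0,0,-0.003,0,0,0,0,0,0,-0.006,0,0,0,0,0,0,-0.006,0,0,0,0,0,0,-0.006,0,0,0,0]'

```text
time_s: 31.2
position: [0.4894, -0.0326, 0.2398]
eef_rot: [-2.346, 2.089, -0.001]
force: [-7.1, 2.8, 7.7]
gripper_width: 0.0148
gripper_force: 62.1
```

Run:
```python
from h import *
s=manip.get_state(); print(s["position"],s["force"])
for n in("side","scene","wrist"):
    p,d,W,K,T=shot(n,"s2"+n+".png"); i=p.astype(int)
    o=((i[...,0]>120)&(i[...,0]-i[...,2]>90)&sel(W,.03,.12,(.49,-.03),.14))
    A=np.c_[W[o][:,:2]-[.489,-.032],np.ones(o.sum())]; k=np.linalg.lstsq(A,W[o][:,2],rcond=None)[0]; print(n,o.sum(),"plane",k.round(4))
```

```text
[ 0.48936975 -0.03260378  0.23982662] [-7.14583001  2.76881624  7.68918009]
side 1540 plane [0.0132 0.0079 0.0614]
scene 722 plane [-0.0083  0.0048  0.0602]
wrist 36844 plane [-0.001   0.0074  0.0614]
```

Call:
servo_tool --motion '[0,0,0,0,0,0,0.5,0,0,0,0,0,0,0.5,0,0,0,0,0,0,0.5,0,0,0,0,0,0,0.5,0,0,0.06,0,0,0,0.5,0,0,0.2,0,0,0,0.5,0,0,0.36,0,0,0,0.5,-0.03,0.14,0.5,0,0,-0.05,0.5,-0.06,0.28,0.56,0,0,-0.1,0.5,-0.09,0.42,0.56,0,0,-0.158,0.5]'

```text
time_s: 32.18
position: [0.4683, 0.0671, 0.3827]
eef_rot: [-1.979, 2.431, -0.004]
force: [1.7, 0.3, 0.4]
gripper_width: 0.0423
gripper_force: 0.0
```

```bash
python3 - <<'E'
from h import *
for n in("side","scene"):
    p,d,W,K,T=shot(n,"s3"+n+".png"); i=p.astype(int)
    o=((i[...,0]>120)&(i[...,0]-i[...,2]>90)&sel(W,.03,.12,(.49,-.03),.14))
    A=np.c_[W[o][:,:2]-[.489,-.032],np.ones(o.sum())]; k=np.linalg.lstsq(A,W[o][:,2],rcond=None)[0]; print(n,o.sum(),"plane",k.round(4),rect(W,o))
E
python3 dim.py d4; python3 go.py .4092 .3434 .30
```

```text
side 1947 plane [0.0085 0.0048 0.0614] (1947, array([490.7, -32.5]), array([112.4, 168.1]), 6.6)
scene 815 plane [-0.0059  0.0031  0.06  ] (815, array([490. , -30.7]), array([112. , 172.7]), 6.5)
scene 13 [0.4142 0.3421 0.1332] s -0.0474 ang 0.05499999999999994
side 39 [0.4072 0.3378 0.1354] s -0.0533 ang 0.014000000000000012
32.3833 share [-0.236  1.104 -0.311] pos [0.4682 0.0674 0.3777] phi -101.1 w 0.04267113771969329 0.0
```

Call:
servo_tool --motion '[0,0.97,0.08,0,0,-0.01,0.5,0,0.97,0.08,0,0,-0.01,0.5,0,0.97,0.08,0,0,-0.01,0.5,0,0.97,0.08,0,0,-0.01,0.5,0,0.97,0.08,0,0,-0.01,0.5,0,0.97,0.08,0,0,-0.01,0.5,0,0.97,0.08,0,0,-0.01,0.5,0,0.97,0.08,0,0,-0.01,0.5,0,0.97,0.08,0,0,-0.01,0.5,0,0.97,0.08,0,0,-0.01,0.5]'

```text
time_s: 33.22
position: [0.4689, 0.3078, 0.3976]
eef_rot: [1.965, -2.451, 0.0]
force: [-0.7, 0.3, -0.1]
gripper_width: 0.0426
gripper_force: 0.0
```

Call:
servo_tool --motion '[0,0.3,0,0,0,0,0.5,0,0.3,0,0,0,0,0.5,0,0.3,0,0,0,0,0.5,0,0.3,0,0,0,0,0.5,0,0.3,0,0,0,0,0.5,0,0.3,0,0,0,0,0.5]'

```text
time_s: 33.72
position: [0.4687, 0.3828, 0.3984]
eef_rot: [-1.964, 2.451, 0.0]
force: [0.9, -0.2, 0.4]
gripper_width: 0.0428
gripper_force: 0.0
```

Run:
```python
from h import *
print(manip.get_state()["position"])
p,d,W,K,T=shot("wrist","w7.png"); np.savez("w7.npz",p=p,W=W,K=K,T=T); print(T[:3,3])
print("box",rect(W,sel(W,.044,.056,(.46,.332),.07)))
g=p.astype(int); m=sel(W,.06,.16,(.46,.332),.1)
for nm,k in (("red",(g[...,0]>110)&(g[...,1]<80)&(g[...,2]<80)),("green",(g[...,1]-g[...,0]>40)),("yel",(g[...,0]>140)&(g[...,1]>120)&(g[...,2]<90))):
    n,l,st,c=cv2.connectedComponentsWithStats((m&k).astype(np.uint8))
    for i in range(1,n):
        if st[i,4]>8: print(nm,st[i,4],c[i].round(1),np.nanmean(W[l==i],0).round(4))
k=sel(W,.11,.16,(.41,.343),.04)&(p.max(-1)<80); print("grip",k.sum(),np.nanmean(W[k],0).round(4),rect(W,k),np.nanmax(W[k][:,2]))
```

```text
[0.46869089 0.38279492 0.39839842]
[0.45313298 0.31257864 0.36851331]
box (3596, array([458.6, 335.3]), array([ 58.8, 100.3]), 77.5)
red 41 [311.2 117. ] [0.4277 0.3189 0.0956]
red 58 [308.2 170.7] [0.4392 0.3646 0.0946]
green 63 [281. 117.] [0.4532 0.3133 0.0982]
green 53 [280.6 172.2] [0.4638 0.359  0.1029]
yel 32 [251.5 116.5] [0.478  0.3073 0.0959]
yel 48 [252.9 170.4] [0.4883 0.3533 0.095 ]
grip 755 [0.4103 0.3468 0.1368] (755, array([409.7, 347.4]), array([24. , 19.2]), 77.6) 0.14102360493379512
```

View pics/w7.png

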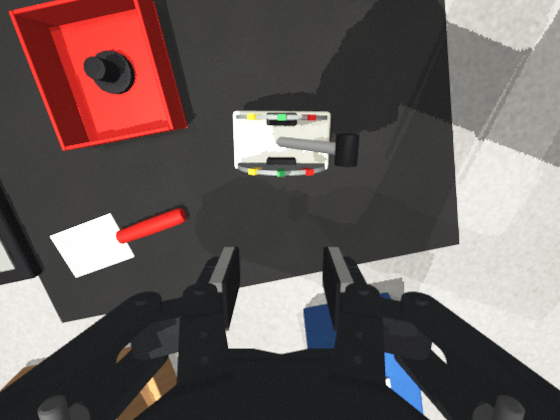

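The black trial stands in the bin (pixel 110,70) and the lever lies at red (grip at pixel 346,150). I'll straddle the grip, drag it upright and close to centre it.

Call:
servo_tool --motion '[-0.12,-0.07,0,0,0,0,0.6,-0.239,-0.143,0,0,0,0,0.6,-0.239,-0.143,-0.05,0,0,0,0.6,-0.239,-0.143,-0.15,0,0,0,0.6,-0.239,-0.143,-0.25,0,0,0,0.6,-0.239,-0.143,-0.35,0,0,0,0.6,-0.239,-0.143,-0.43,0,0,0,0.6,-0.239,-0.143,-0.43,0,0,0,0.6,-0.239,-0.143,-0.43,0,0,0,0.6]'

```text
time_s: 34.52
position: [0.4087, 0.3476, 0.2904]
eef_rot: [1.965, -2.45, 0.001]
force: [0.4, 0.9, 0.8]
gripper_width: 0.0515
gripper_force: 0.0
```

```bash
python3 go.py .4585 .3357 .303
```

```text
34.5167 share [ 0.199 -0.047  0.05 ] pos [0.4087 0.3476 0.2904] phi -102.5 w 0.05148032304341998 0.0
```

Call:
servo_tool --motion '[0.04,-0.009,0.01,0,0,0,0.6,0.08,-0.019,0.02,0,0,0,0.6,0.12,-0.028,0.03,0,0,0,0.6,0.16,-0.038,0.05,0,0,0,0.6,0.199,-0.047,0.05,0,0,0,0.6,0.199,-0.047,0.05,0,0,0,0.6,0.199,-0.047,0.05,0,0,0,0.6,0.199,-0.047,0.05,0,0,0,0.6]'

```text
time_s: 35.18
position: [0.4585, 0.3364, 0.3022]
eef_rot: [1.965, -2.45, 0.0]
force: [-0.6, 0.1, 0.9]
gripper_width: 0.0514
gripper_force: 0.0
```

```bash
python3 go.py .4585 .3357 .303
```

```text
35.1833 share [ 0.    -0.003  0.003] pos [0.4585 0.3364 0.3022] phi -102.5 w 0.05143491250347219 0.0
```

Call:
servo_tool --motion '[0,0,0,0,0,0,0.3,0,0,0,0,0,0,0.15,0,0,0,0,0,0,0,0,0,0,0,0,0,0,0,0,0,0,0,0,0,0,0,0,0,0,0,0]'

```text
time_s: 35.68
position: [0.4581, 0.3367, 0.303]
eef_rot: [-1.967, 2.45, 0.0]
force: [-3.3, -0.3, 2.3]
gripper_width: 0.0162
gripper_force: 58.7
```

Call:
servo_tool --motion '[0,0,0,0,0,0,0.5,0,0,0,0,0,0,0.5,0,0,0,0,0,0,0.5,0,0,0.1,0,0,0,0.5,0,0,0.25,0,0,0,0.5,0.042,0.184,0.38,0,0,0,0.5,0.042,0.184,0.38,0,0,0,0.5,0.042,0.184,0.38,0,0,0,0.5,0.042,0.184,0.38,0,0,0,0.5,0.042,0.184,0.38,0,0,0,0.5]'

```text
time_s: 36.52
position: [0.4688, 0.3824, 0.3967]
eef_rot: [1.965, -2.449, 0.0]
force: [-0.5, 0.5, -1.0]
gripper_width: 0.0429
gripper_force: 0.0
```

```bash
python3 - <<'E'
from h import *
print(manip.get_state()["position"])
p,d,W,K,T=shot("wrist","w8.png"); H=np.array([.4585,.3357,.055]);b=np.array([.9755,-.22,0])
g=p.astype(int); m=sel(W,.06,.12,H,.08)
for nm,k in (("red",(g[...,0]>110)&(g[...,1]<80)&(g[...,2]<80)),("green",(g[...,1]-g[...,0]>40)),("yel",(g[...,0]>140)&(g[...,1]>120)&(g[...,2]<90))):
    n,l,st,c=cv2.connectedComponentsWithStats((m&k).astype(np.uint8))
    for i in range(1,n):
        if st[i,4]>8: print(nm,st[i,4],c[i].round(1),np.nanmean(W[l==i],0).round(4))
k=sel(W,.13,.17,H,.04)&(p.max(-1)<90); e=np.nanmean(W[k],0); c=np.array(rect(W,k)[1])/1000
print("grip",k.sum(),e.round(4),rect(W,k),"s mm",1000*((e-H)@b),1000*((np.r_[c,0]-H)[:2]@b[:2]))
p,d,W,K,T=shot("side","side9.png"); a=p[90:350,150:430,::-1]; cv2.imwrite("pics/f.png",cv2.resize(a,None,fx=2.3,fy=2.3,interpolation=2))
E
python3 dim.py d9
```

```text
[0.46876655 0.38243291 0.39667043]
red 35 [311.2 118.4] [0.4277 0.3191 0.0954]
red 57 [307.8 172. ] [0.4394 0.3644 0.0944]
green 63 [281. 118.] [0.453  0.3132 0.0974]
green 48 [280.5 174.5] [0.4637 0.3596 0.1039]
yel 30 [251.2 117.7] [0.478  0.3074 0.0962]
yel 54 [253.  171.9] [0.4879 0.3535 0.095 ]
grip 825 [0.458  0.3363 0.1529] (825, array([458. , 336.2]), array([23.9, 17.6]), 76.5) s mm -0.5999574995219313 -0.5977500000000006
scene 17 [0.4617 0.3277 0.148 ] s 0.0021 ang 0.622
side 39 [0.4579 0.3258 0.1492] s -0.0012 ang 0.587
```

View pics/f.png

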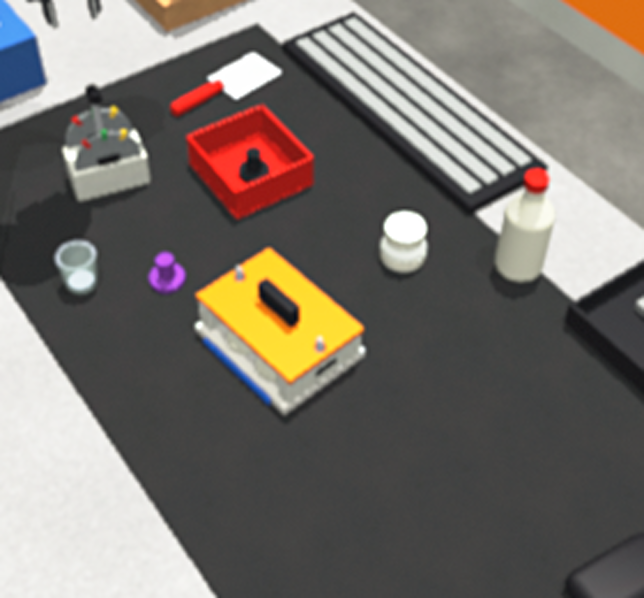

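The lever stands upright (about 0.6 mm off centre at the tip) and the shield lies flat with both pins through it. The trial is in the bin and the bystanders stand where they were.

```bash
python3 -c "
from station import manip; print(manip.sign_off())"
```

```text
the job is handed in; nothing more can be done
None
```

I handed the job in at about 37 s of the 210 s. The lamps went off first, the one black trial print is in the scrap bin and all four white prints stand in their own pockets. The shield is flush on both rails over the pins, and the lever is upright at green to within about 0.02 rad by my measurements.

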